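# Latch the control-box cover stud with the stud key

## Task

Take the flat-bladed key out of its wooden stand, set its blade in the slot of the stud that still stands proud on the control box's cover, press the stud down and turn it clockwise until it meets its stop, then let it spring up into its catch. Do it gently, without forcing the key or stud, and touch the box and stud only with the key, never with the robot itself. Finally put the key back in its stand, and leave the other things on the bench alone.

Things in the scene. Friction and masses are not known exactly. Their poses are not given: they have to be found in the camera images.
- control_box: Fixed grey steel control box, 160 (x) x 240 (y) x 70 high, aluminium cover on top. Origin: centre of its underside, on the bench. Two slotted studs, each in a dark collar (54 outer, 46 inner dia, top 76 above the bench): the one at (-15, +55) stands 3 proud of its collar and is to be latched; its twin at (-15, -75) is already latched, flush, and fixed.
- stud_slot (a point): Centre of the open stud's top face, 79 above the bench while raised; moves and turns with it. Steel head 42 dia; slot along this frame's x, 26 long, 6 wide, 10 deep, closed at both ends. z is up. The slot first runs nearly along the box's y.
- stud_press (a joint): How far (m) the stud is pressed: 0 raised, 0.003 sprung up in its catch (flush with collar), 0.0095 bottom. Spring pushes up: 3.6 N at 0, plus 0.9 N per mm. It can turn only while pressed over 0.006 (9 N).
- stud_turn (a joint): Stud angle (rad), grows clockwise from above; starts 0 to 0.08. Friction under 0.05 Nm. A firm stop lies anywhere from 1.1 to 1.7 rad, hidden under the cover; torque climbs there about 0.1 Nm per 0.03 rad the gripper turns; 0.15 Nm is plenty. The blade has 0.1 rad of play. The catch is the last 0.08 rad before the stop: let up there and the stud rises to 0.003; let up earlier and it stays low.
- key: Loose stud key, 120 g, 72 tall, standing blade down in the stand. Origin: blade tip; z up along the key; x along the blade's width. Steel blade 22 wide, 4 thick, 16 long (last 3 mm 20 x 3), then a round shoulder 26 dia (16 to 20), shank 14 dia, and a black handle block from 42 to 72: 36 along x, 20 along y.
- key_grip (a point): Centre of the key's handle, 57 above the blade tip, axes as the key's. Grip across y (20 mm thick). The handle may twist a little in the fingers under torque.
- stand: Fixed dark wood block, 80 (x) x 90 (y) x 40 high, origin at the centre of its underside. In the middle of its top an oblong hole, 28 along x, 9 along y, 22 deep, holds the key's blade: the key's shoulder rests on the top, so its tip is 24 above the block's underside. The key may go back either way round.
- grease_jar: Small jar with white cap, 56 dia, 45 high, origin under its centre; leave alone.
- mouthpiece: Black mouthpiece, standing, 34 dia, 85 high, origin under its centre; leave alone.
- screwdriver: Screwdriver lying on the bench, 170 long; leave alone.
There are look-alikes about, which are no part of the job. Leave any turquoise or white look-alike of the key alone.

How it is judged (in metres and radians):
On the way, in this order (a step that is already met when the one before it is completed fails the run):
1. the key is lifted clear of its stand (z of key in the frame of stand above 0.045 m), for 0.1 s.
2. the stud is pressed down (over 4.5 mm) with the key (value of joint stud_press above 0.0045 m and contact force between key and control_box above 1 N and value of joint stud_turn below 0.9 rad), for 0.05 s.
3. the stud has been turned and has sprung up into its catch (value of joint stud_turn above 0.9 rad and value of joint stud_press between 0.0018 and 0.0042 m), for 0.2 s.
At the end, for the whole second after the job is handed in: The stud is turned more than 0.9 rad and rests in its catch, level with its collar (pressed 1.8 to 4.2 mm from its raised position); the key stands at rest upright in the stand's hole (tilt under 0.12 rad, within 8 mm of the hole's centre, blade tip under 28 mm above the stand's underside) (all of step 3 and horizontal distance between key and stand below 0.008 m and z of key in the frame of stand below 0.028 m and angle between key's own z axis and vertical below 0.12 rad and linear speed of key below 0.02 m/s); the robot touches nothing.
It fails at once if the key bears on the control box or stud with more than 40 N (contact force between key and control_box above 40 N).
It fails at once if the robot itself touches the control box or stud (contact force between any of the fingers, the arm and control_box above 1 N).
It fails at once if a bystander is moved over 30 mm (distance of any of grease_jar, mouthpiece, screwdriver from where it was at the start of the episode above 0.03 m).
It also fails if it takes over 69 s, if anything falls off the work surface, if the arm or the gripper's body presses on something with over 40 N, if the wrist force passes 120 N, or if a joint passes its speed limit or range.

## Robot

A 6-joint arm with a two-finger parallel gripper is mounted at the origin on the work surface. World frame = base frame: x ahead of the robot, y to its left, z up, the work surface at z = 0. Lengths are in mm, angles in rad, forces in N, time in s.
With the tool pointing down it reaches from about 300 to 775 mm from the base axis. Payload 14.6 kg.
Tool frame: the origin (TCP) lies between the finger pads; the fingertips stand manip.tip_reach ahead of it and the grasp point (between the pads) lies 5 mm behind it (manip.tip_reach is the distance from the TCP to the fingertips, in mm); z points along the fingers, y is the line along which they close (so a half turn about z gives the same grasp; the last joint's range is limited). The gripper opens to 94 mm and grips with 3 to 60 N. Pads are 16 mm wide; open, the fingers measure 119 mm over their backs; the gripper's body (75 mm by 177 mm) begins 78 mm behind the grasp point.
Start: joints at [1.049, 0.3, 1.521, -0, 1.321, -0.067], TCP at [241.601, 494.083, 219.446] pointing down, gripper open.
Joint ranges: [-3.03, 3.03], [-0.79, 2.21], [0.23, 2.52], [-1.04, 4.18], [0, 3.07], [-2.55, 2.55]. Speed limits (rad/s): [2.22, 2.22, 2.57, 3.14, 3.14, 3.14].

## Interface

Orientations are given as [roll, pitch, yaw] about the fixed x, y, z axes, in that order (R = Rz(yaw) Ry(pitch) Rx(roll)).
In Python, from cell import manip gives the robot as it stands. The module is installed in compiled form; this text tells all that it offers.
- The arm moves only by the shell command python3 -m creep 'ROWS' [FORCE]. ROWS is JSON, a list of rows, each a list of 3 entries, a list of its own where there are three numbers: the opening, from -1 (shut) to 1 (fully open), then the shift along the tool's x, y, z in cm, then the turn about the tool's z in units of 5 degrees (1.0 is 5 degrees). In form: [[grip, [tx, ty, tz], roll], ...]. A call has 1 to 12 rows; each row is the pose to reach, as a shift and turn from the pose commanded when the call began, along the tool's axes at that moment; what a row does not reach only later rows make up. A row lasts 1/10 s, in which the tool goes at most 50 mm and 8.59 degrees, less where a joint would pass 70% of its speed; a pose out of reach is approached as far as the arm can. A call with a gripper value outside its range is refused whole. The fingers move at their own pace and stop on an object; FORCE is the grip in N (left out, the last holds). Time passes only in rows, so rows that repeat a pose let the fingers close. It gives the time, the measured TCP pose, the force, the opening and the grip force at its end, in the units of the state.
- manip.read_state(): the state, without advancing time (a new reading comes with each control period).
- manip.camera(name): name is "scene" or "top" or "wrist"; returns the picture (420x560x3 uint8, red, green, blue); there is no depth.
- manip.camera_params(name): a dict with "fovy" (degrees; the focal length in pixels is half the picture's height over the tangent of half this angle, whatever the lens; pixels are square), "cx", "cy" (the principal point, pixels), "origin" and "attitude" of the camera in the world. Camera axes: x right, y down, z forward; pixel columns grow to the right and rows downward; lengths in mm; the calibration is good to about 2 mm. A picture is of the moment at which its call begins: read the wrist's pose just before it. camera_params takes no time and is no camera call; for the wrist camera it gives the pose at the moment of the call.
- manip.sign_off(): hands the job in; it is judged then, once.
The state is a dict: "clock": time; "joints": joint angles; "qd": joint speeds; "effort": joint torques, N m; "eef_pos": TCP position; "eef_rot": TCP orientation; "wrist_force": force on the tool from outside, world axes, zero at the start; "moment": the same for the moment, N m; "finger_gap": finger opening in mm; "finger_force": force on a finger pad.
Only numpy, scipy, OpenCV 4.12 (cv2) and the standard library are available. Lean on these libraries where they do the work, as an engineer would, in place of code of your own. Each camera call takes 0.05 s, during which the arm holds its last target. There are 200 camera calls.

## Working session

There is one attempt and no reset: what is moved stays moved. The work goes in short steps, Python scripts to look and compute and a shell command to move; the robot and the scene stay as the last step left them, time stands still between calls to the robot, and variables do not carry over. Pictures are saved under pics/ and viewed, at most 10 in all, crops included, and the job is handed in when it is done.

```bash
mkdir -p pics
cat > h.py <<'E'
import numpy as np, cv2
from cell import manip
from scipy.spatial.transform import Rotation as R
def snap(n,f):
    p=manip.camera_params(n); im=manip.camera(n); cv2.imwrite('pics/'+f,im[:,:,::-1]); return im,p
E
python3 - <<'E'
from h import *
for n in("top","scene","wrist"):
    im,p=snap(n,n+'0.png'); print(n,p)
print(manip.read_state(), manip.tip_reach)
E
```

```text
top {'fovy': 54.136753600205566, 'cx': 274.8514972089499, 'cy': 209.83027599703271, 'origin': array([533.32506731,  53.18949786, 833.81032313]), 'attitude': array([-3.02700976,  0.01990222, -1.57775869])}
scene {'fovy': 57.42592663143778, 'cx': 275.91624446298897, 'cy': 204.37932318136907, 'origin': array([833.66076258, 414.64701876, 600.2079142 ]), 'attitude': array([-2.44219098, -0.00969924,  2.57644697])}
wrist {'fovy': 58.50687651387605, 'cx': 279.2783778041788, 'cy': 210.92366672460415, 'origin': array([175.33871147, 526.43139174, 384.44439145]), 'attitude': array([2.88892919e+00, 1.54732302e-03, 1.11549665e+00])}
{'clock': 0.15, 'joints': array([ 1.04940125e+00,  3.00318298e-01,  1.52143255e+00,  9.53353153e-06,
        1.32069062e+00, -6.66031721e-02]), 'qd': array([ 0.00012826, -0.00077757, -0.00284633, -0.00102113, -0.00071005,
        0.00087421]), 'effort': array([ 8.92115640e-04, -5.31960189e+01, -3.52821779e+01,  7.07941828e-02,
        2.35923840e-02, -1.03860511e-04]), 'eef_pos': array([241.51183302, 493.93320529, 219.03297915]), 'eef_rot': array([-3.14074634e+00, -6.57061022e-05,  2.68679835e+00]), 'wrist_force': array([-0.06367494,  0.10796693, -0.14845687]), 'moment': array([ 0.02952787, -0.03569101, -0.00199032]), 'finger_force': 0.0, 'finger_gap': 94.13092964920484} 14.0
```

View pics/top0.png

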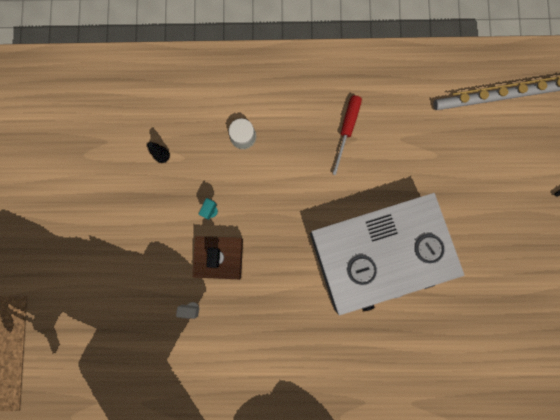

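View pics/scene0.png

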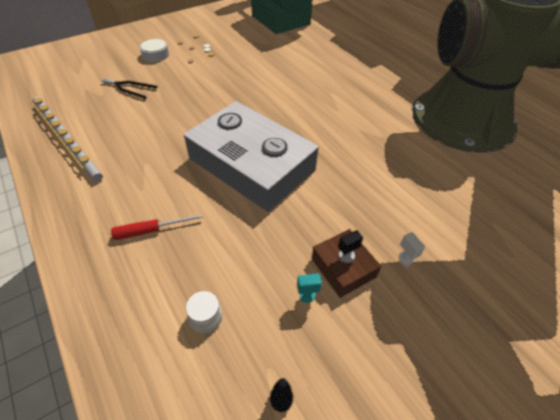

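The candidates for the key in the top view:
- **Black-handled key** at (213,257), standing in the dark wood stand at (218,258).
- **Turquoise look-alike** at (208,209), loose on the bench.
- **Whitish-grey look-alike** at (188,311), also loose.

The black one in the stand fits the description. The open stud is the left one at (362,269): it is farther from its short edge, so it is the +55 one, and its slot runs along the box's length. I'll confirm both with an enlarged crop.

Run:
```python
from h import *
im=cv2.imread('pics/top0.png')
a=cv2.resize(im[225:290,185:250],(400,400),interpolation=cv2.INTER_CUBIC)
b=cv2.resize(im[235:300,330:395],(400,400),interpolation=cv2.INTER_CUBIC)
cv2.imwrite('pics/crop1.png',np.clip(np.hstack([a,b]).astype(float)*1.5,0,255).astype(np.uint8))
```

```text
(no output)
```

View pics/crop1.png

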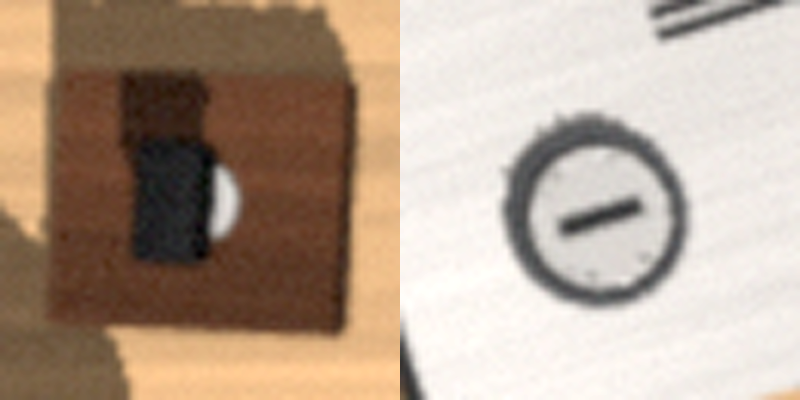

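The left crop shows the black key upright in the stand, with its silver shoulder beside the handle at crop (172,200). The right crop shows the open stud, slot from (560,230) to (642,203). Next I'll turn these into positions.

```bash
cat >> h.py <<'E'
def bp(p,uv,z):
    uv=np.atleast_2d(uv).astype(float); f=210/np.tan(np.radians(p['fovy'])/2)
    d=np.c_[(uv-[p['cx'],p['cy']])/f,np.ones(len(uv))]@R.from_euler('xyz',p['attitude']).as_matrix().T
    o=np.array(p['origin']); return o+d*((z-o[2])/d[:,2])[:,None]
def pj(p,X):
    f=210/np.tan(np.radians(p['fovy'])/2)
    c=(np.atleast_2d(X)-p['origin'])@R.from_euler('xyz',p['attitude']).as_matrix()
    return c[:,:2]/c[:,2:]*f+[p['cx'],p['cy']]
E
python3 - <<'E'
from h import *
p=manip.camera_params('top'); s=400/65
A=lambda c,o:(np.array(c)+.5)/s-.5+o
k=bp(p,A([(137,140),(212,146),(207,265),(132,260)],[185,225]),96); print('handle',k.round(1),k.mean(0))
t=bp(p,A([(50,72),(347,80),(338,330),(47,322)],[185,225]),40); print('stand',t.round(1),t.mean(0))
e=bp(p,A([(160,230),(242,203),(205,217)],[330,235]),79); print('slot',e)
d=e[0]-e[1]; print(np.degrees(np.arctan2(d[1],d[0])))
c=bp(p,[(313,233),(434,195),(463,275),(338,313)],70);print('box',c.round(1))
st=manip.read_state(); print(R.from_euler('xyz',st['eef_rot']).as_matrix().round(3))
E
```

```text
handle [[551.7 189.8  96. ]
 [549.8 167.9  96. ]
 [515.5 169.   96. ]
 [517.1 190.9  96. ]] [533.53118143 179.40526171  96.        ]
stand [[574.7 228.   40. ]
 [571.4 134.2  40. ]
 [493.9 136.8  40. ]
 [496.9 227.7  40. ]] [534.20923547 181.6720073   40.        ]
slot [[ 505.73141039  -77.80114214   79.        ]
 [ 513.44409761 -102.08402826   79.        ]
 [ 509.43355173  -91.10710307   79.        ]]
107.6207966317415
box [[ 577.4   -2.7   70. ]
 [ 646.4 -229.2   70. ]
 [ 498.7 -274.1   70. ]
 [ 432.   -45.4   70. ]]
[[-0.898  0.439 -0.   ]
 [ 0.439  0.898 -0.001]
 [ 0.    -0.001 -1.   ]]
```

```bash
python3 -m creep '[[1,[-40,-15.4,0],-4.8],[1,[-40,-15.4,0],-4.8],[1,[-40,-15.4,0],-4.8],[1,[-40,-15.4,0],-4.8],[1,[-40,-15.4,0],-4.8],[1,[-40,-15.4,0],-4.8],[1,[-40,-15.4,0],-4.8],[1,[-40,-15.4,0],-4.8],[1,[-40,-15.4,0],-4.8],[1,[-40,-15.4,0],-4.8],[1,[-40,-15.4,0],-4.8],[1,[-40,-15.4,0],-4.8]]' 20
python3 - <<'E'
from h import *
im,p=snap('wrist','w1.png'); print(manip.read_state()); print(p)
X=[(533.5,179.4,96)]; print(pj(p,X)); np.save('p1.npy',p,allow_pickle=True)
E
```

```text
clock: 1.35
eef_pos: [532.7, 180.8, 219.3]
eef_rot: [3.142, -0.0, 3.106]
wrist_force: [-0.6, 0.8, -0.2]
finger_gap: 93.7
finger_force: 0.0
{'clock': 1.4, 'joints': array([ 2.62432480e-01,  3.27905575e-01,  1.48428758e+00,  1.46691830e-04,
        1.32957574e+00, -1.27384008e+00]), 'qd': array([ 0.00477932, -0.00383884, -0.00189882, -0.00132164, -0.0016893 ,
       -0.00176046]), 'effort': array([-8.35666973e-01, -5.43941689e+01, -3.53509676e+01, -9.95813316e-03,
        7.15205027e-02,  7.01456680e-03]), 'eef_pos': array([532.5969729 , 181.00577862, 219.47009438]), 'eef_rot': array([ 3.14150802e+00, -2.10213959e-04,  3.10703384e+00]), 'wrist_force': array([1.01141157, 0.6397086 , 0.13489733]), 'moment': array([ 0.04708936,  0.01075092, -0.03189378]), 'finger_force': 0.0, 'finger_gap': 94.10051696770316}
{'fovy': 58.50687651387605, 'cx': 279.2783778041788, 'cy': 210.92366672460415, 'origin': array([459.19180441, 184.02405793, 384.86466431]), 'attitude': array([2.88956631e+00, 8.14922795e-04, 1.53522172e+00])}
[[277.08787321 210.97499294]]
```

View pics/w1.png

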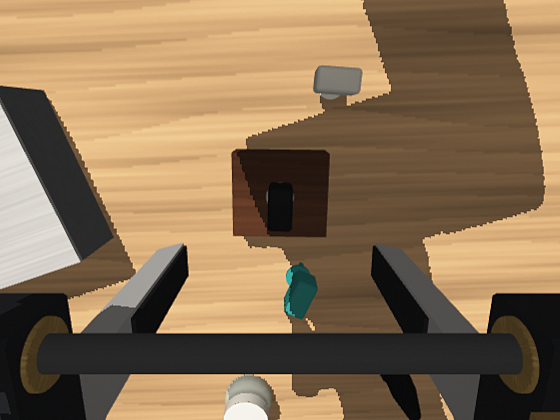

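The wrist view shows the black handle centred at about (280,210) in the stand, which spans columns 233 to 329. It sits between the fingers and agrees with the estimate. The turquoise (300,290) and grey (337,80) keys are clear of the fingers, so I'm descending.

```bash
python3 -m creep '[[0,[-0.1,0.05,4],0],[0,[-0.1,0.05,8],0],[0,[-0.1,0.05,11.5],0],[0,[-0.1,0.05,13.5],0],[0,[-0.1,0.05,14.3],0],[0,[-0.1,0.05,14.3],0],[0,[-0.1,0.05,14.3],0]]' 
python3 -m creep '[[-1,[0,0,0],0],[-1,[0,0,0],0],[-1,[0,0,0],0],[-1,[0,0,0],0],[-1,[0,0,0],0],[-1,[0,0,0],0],[-1,[0,0,0],0],[-1,[0,0,0],0],[-1,[0,0,0],0],[-1,[0,0,0],0]]' 45
```

```text
clock: 2.1
eef_pos: [534.7, 181.0, 77.7]
eef_rot: [3.141, 0.002, 3.106]
wrist_force: [0.8, 0.4, 0.4]
finger_gap: 47.3
finger_force: 0.0
clock: 3.1
eef_pos: [534.5, 180.5, 76.8]
eef_rot: [3.141, 0.001, 3.106]
wrist_force: [-1.1, -0.3, 5.0]
finger_gap: 19.9
finger_force: 45.0
```

```bash
python3 -m creep '[[-1,[0,0,-1],0],[-1,[0,0,-3],0],[-1,[0,0,-6],0],[-1,[0,0,-9.5],0],[-1,[0,0,-9.5],0],[-1,[0,0,-9.5],0],[-1,[0,0,-9.5],0],[-1,[0,0,-9.5],0]]' 
python3 -m creep '[[-1,[0.2,-4,0],1.5],[-1,[0.5,-8,0],3],[-1,[0.7,-12,0],4.6],[-1,[1,-16,0],6.2],[-1,[1.2,-20,0],7.8],[-1,[1.4,-23.5,0],9.4],[-1,[1.5,-26,0],11],[-1,[1.55,-27.1,0],12.6],[-1,[1.55,-27.1,0],14.1],[-1,[1.55,-27.1,0],14.1],[-1,[1.55,-27.1,0],14.1],[-1,[1.55,-27.1,0],14.1]]'
python3 - <<'E'
from h import *
im,p=snap('wrist','w2.png'); s=manip.read_state(); print(s['eef_pos'],s['eef_rot'],s['joints'],s['wrist_force']); print(p)
R0=R.from_euler('xyz',s['eef_rot']).as_matrix()
print('tip',pj(p,[s['eef_pos']+R0@[0,0,52.8]]),'slot',pj(p,[(509.5,-90,79),(505.7,-77.8,79),(513.4,-102.1,79)]))
snap('top','t2.png')
E
```

```text
clock: 3.9
eef_pos: [533.8, 180.4, 170.2]
eef_rot: [-3.141, -0.002, 3.106]
wrist_force: [0.4, -0.3, -1.1]
finger_gap: 19.9
finger_force: 45.0
clock: 5.1
eef_pos: [509.0, -89.5, 171.2]
eef_rot: [-3.141, -0.0, 1.879]
wrist_force: [-0.6, 0.2, -1.1]
finger_gap: 19.6
finger_force: 45.0
[509.05537982 -89.4921123  171.26317443] [-3.14126867e+00 -1.78907593e-04  1.87811989e+00] [-2.44884613e-01  2.72523057e-01  1.67297924e+00 -1.89470530e-05
  1.19646004e+00 -5.52201276e-01] [-0.01750103 -0.26586415 -0.99873048]
{'fovy': 58.50687651387605, 'cx': 279.2783778041788, 'cy': 210.92366672460415, 'origin': array([485.81049558, -20.04671143, 336.68512519]), 'attitude': array([2.88903540e+00, 1.28883792e-04, 3.07484525e-01])}
tip [[281.15173533 237.64314496]] slot [[281.29239581 220.87073497]
 [281.41680708 203.4704058 ]
 [281.3446739  237.77580498]]
```

View pics/w2.png

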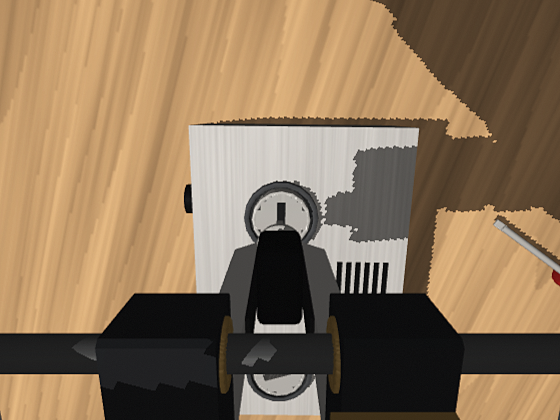

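The wrist view shows the stud's collar across columns 245 to 320, and the near end of the slot at (281,203). Both agree with the predictions. The key hangs directly above. I'll refine this in one crop.

Run:
```python
from h import *
im=cv2.imread('pics/w2.png'); 
cv2.imwrite('pics/crop2.png',cv2.resize(im[170:260,235:330],(760,720)[::1],interpolation=cv2.INTER_CUBIC)[:600])
g=cv2.cvtColor(im,cv2.COLOR_BGR2GRAY).astype(float)
for r in range(205,224,2):
    w=np.clip(150-g[r,268:295],0,None); print(r,(w*np.arange(268,295)).sum()/w.sum(),w.sum()/110)
print(g[196:210,281].astype(int))
```

```text
205 280.7729566094854 9.00909090909091
207 280.74446680080484 9.036363636363637
209 280.746 9.090909090909092
211 280.6570841889117 8.854545454545455
213 280.76228686058175 9.063636363636364
215 280.6785350966429 8.936363636363636
217 280.4468313641246 8.463636363636363
219 280.4559915164369 8.572727272727272
221 280.3965087281795 7.290909090909091
223 280.30816077953716 7.463636363636364
[177 177 177 178 180 190 122  14  30  31  32  32  30  33]
```

View pics/crop2.png

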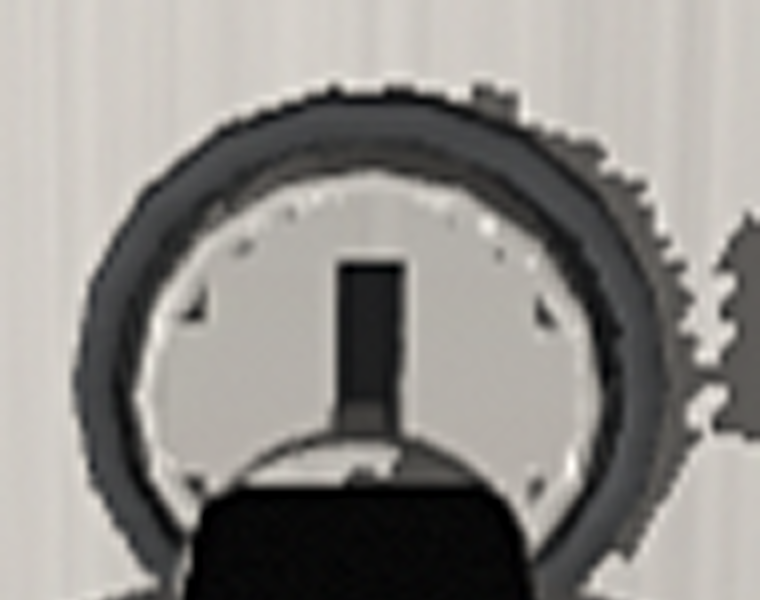

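Run:
```python
from h import *
p=manip.camera_params('wrist'); s=manip.read_state(); T=s['eef_pos']; R0=R.from_euler('xyz',s['eef_rot']).as_matrix()
q=lambda x,y,z:pj(p,[T+R0@[x,y,z]])[0].round(2)
for dx in(0,1.1): print(dx,'shoulder z20',q(13+dx,0,32.8),'z16',q(13+dx,0,36.8),'handle top near edge',q(18+dx,0,-19.2),'bottom',q(18+dx,0,10.8), 'handle corners',q(18+dx,10,-19.2),q(18+dx,-10,-19.2))
e=bp(p,[(280.7,202.4),(280.7,210)],79); print(e, (e-T)@R0)
```

```text
0 shoulder z20 [281.35 226.76] z16 [281.31 224.69] handle top near edge [282.06 251.7 ] bottom [281.61 230.03] handle corners [306.18 251.69] [257.94 251.72]
1.1 shoulder z20 [281.35 224.85] z16 [281.31 222.81] handle top near edge [282.06 249.2 ] bottom [281.61 227.9 ] handle corners [306.23 249.19] [257.9  249.22]
[[505.08794155 -77.28502679  79.        ]
 [506.76289551 -82.56444327  79.        ]] [[12.86115818 -0.12323836 92.35954682]
 [ 7.32241251 -0.12088976 92.35923795]]
```

```bash
python3 -m creep '[[-1,[-0.04,0.03,1.5],0],[-1,[-0.04,0.03,3],0],[-1,[-0.04,0.03,3.6],0],[-1,[-0.04,0.03,3.8],0],[-1,[-0.04,0.03,4],0],[-1,[-0.04,0.03,4.1],0],[-1,[-0.04,0.03,4.2],0],[-1,[-0.04,0.03,4.3],0],[-1,[-0.04,0.03,4.4],0],[-1,[-0.04,0.03,4.5],0],[-1,[-0.04,0.03,4.5],0],[-1,[-0.04,0.03,4.5],0]]'
```

```text
clock: 6.4
eef_pos: [509.5, -90.1, 126.5]
eef_rot: [-3.142, -0.0, 1.875]
wrist_force: [0.7, 0.8, -1.0]
finger_gap: 20.2
finger_force: 45.0
```

Contact force is nil with the tip 5 mm below the stud's face, so the blade is in the slot. Pressing now.

```bash
python3 -m creep '[[-1,[0,0,0.2],0],[-1,[0,0,0.4],0],[-1,[0,0,0.5],0],[-1,[0,0,0.6],0],[-1,[0,0,0.7],0],[-1,[0,0,0.8],0],[-1,[0,0,0.9],0],[-1,[0,0,1.0],0],[-1,[0,0,1.1],0],[-1,[0,0,1.2],0],[-1,[0,0,1.2],0],[-1,[0,0,1.2],0]]'
python3 -c "
from h import *
s=manip.read_state();print(s['wrist_force'],s['moment'],s['eef_pos'])"
```

```text
clock: 7.6
eef_pos: [509.6, -90.1, 114.8]
eef_rot: [3.141, 0.0, 1.875]
wrist_force: [-2.4, 0.7, 7.4]
finger_gap: 19.3
finger_force: 45.0
[-2.38331534  0.66031211  7.42114585] [ 0.05251271  0.83902986 -0.03147544] [509.56564546 -90.10861644 114.77860181]
```

```bash
python3 -m creep '[[-1,[0,0,0.1],0],[-1,[0,0,0.2],0],[-1,[0,0,0.25],0],[-1,[0,0,0.25],0],[-1,[0,0,0.25],0]]'
python3 -c "
from h import *
for i in range(3):
  s=manip.read_state();print(s['wrist_force'],s['moment'],s['eef_pos'])"
python3 -m creep '[[-1,[0,0,0],0.7],[-1,[0,0,0],1.4],[-1,[0,0,0],2.1],[-1,[0,0,0],2.8],[-1,[0,0,0],3.5],[-1,[0,0,0],4.2],[-1,[0,0,0],4.9],[-1,[0,0,0],5.6],[-1,[0,0,0],6.3],[-1,[0,0,0],7],[-1,[0,0,0],7],[-1,[0,0,0],7]]'
python3 -c "
from h import *
s=manip.read_state();print(s['wrist_force'],s['moment'],s['eef_pos'])"
```

```text
clock: 8.1
eef_pos: [509.6, -90.1, 112.4]
eef_rot: [3.141, 0.0, 1.875]
wrist_force: [-4.2, -0.0, 9.6]
finger_gap: 19.4
finger_force: 45.0
[-4.20476487 -0.02756721  9.58333397] [ 0.12137372  1.0276732  -0.04497494] [509.58881529 -90.13097778 112.43509838]
[-4.20476487 -0.02756721  9.58333397] [ 0.12137372  1.0276732  -0.04497494] [509.58881529 -90.13097778 112.43509838]
[-4.20476487 -0.02756721  9.58333397] [ 0.12137372  1.0276732  -0.04497494] [509.58881529 -90.13097778 112.43509838]
clock: 9.3
eef_pos: [510.0, -90.2, 112.7]
eef_rot: [3.14, -0.0, 1.264]
wrist_force: [-2.9, -0.2, 10.1]
finger_gap: 20.1
finger_force: 45.0
[-2.89491847 -0.23619638 10.05345833] [-0.01098178  0.55874243 -0.00119067] [509.96542781 -90.21475    112.65056542]
```

```bash
python3 -m creep '[[-1,[0,0,0],0.5],[-1,[0,0,0],1],[-1,[0,0,0],1.5],[-1,[0,0,0],2],[-1,[0,0,0],2.5],[-1,[0,0,0],3],[-1,[0,0,0],3.5],[-1,[0,0,0],4],[-1,[0,0,0],4],[-1,[0,0,0],4]]'
python3 -c "
from h import *
s=manip.read_state();print(s['wrist_force'],s['moment'],s['eef_pos'])"
for i in 1; do :; done
python3 -m creep '[[-1,[0,0,0],0.25],[-1,[0,0,0],0.5],[-1,[0,0,0],0.5]]'
python3 -c "
from h import *
s=manip.read_state();print(s['wrist_force'],s['moment'],s['eef_pos'])"
python3 -m creep '[[-1,[0,0,0],0.25],[-1,[0,0,0],0.5],[-1,[0,0,0],0.5]]'
python3 -c "
from h import *
s=manip.read_state();print(s['wrist_force'],s['moment'],s['eef_pos'])"
```

```text
clock: 10.3
eef_pos: [509.9, -90.2, 112.6]
eef_rot: [3.14, -0.0, 0.915]
wrist_force: [-2.7, 1.2, 9.3]
finger_gap: 19.8
finger_force: 45.0
[-2.66085048  1.22030319  9.2576246 ] [ 0.03329603  0.75348568 -0.00504486] [509.86285225 -90.16548997 112.60987715]
clock: 10.6
eef_pos: [509.9, -90.1, 112.6]
eef_rot: [3.141, -0.001, 0.871]
wrist_force: [-2.9, 0.6, 9.0]
finger_gap: 19.6
finger_force: 45.0
[-2.85919963  0.58002589  8.96986838] [0.09606112 0.72112106 0.01530319] [509.86857248 -90.12431359 112.60092648]
clock: 10.9
eef_pos: [509.8, -90.1, 112.6]
eef_rot: [3.141, -0.001, 0.827]
wrist_force: [-2.0, 1.2, 9.6]
finger_gap: 19.9
finger_force: 45.0
[-2.02796556  1.1580784   9.59914656] [ 0.10389933  0.80261182 -0.0176386 ] [509.84686733 -90.13761043 112.60455966]
```

```bash
cat > m.py <<'E'
from h import *
import sys
s=manip.read_state();print(s['wrist_force'].round(1),s['moment'].round(3),s['eef_rot'][2].round(3)); sys.exit(abs(s['moment'][2])>0.11)
E
python3 -m creep '[[-1,[0,0,0],0.2],[-1,[0,0,0],0.4],[-1,[0,0,0],0.4]]' >/dev/null; python3 m.py && python3 -m creep '[[-1,[0,0,0],0.2],[-1,[0,0,0],0.4],[-1,[0,0,0],0.4]]' >/dev/null && python3 m.py && python3 -m creep '[[-1,[0,0,0],0.2],[-1,[0,0,0],0.4],[-1,[0,0,0],0.4]]' >/dev/null && python3 m.py && python3 -m creep '[[-1,[0,0,0],0.2],[-1,[0,0,0],0.4],[-1,[0,0,0],0.4]]' >/dev/null && python3 m.py && python3 -m creep '[[-1,[0,0,0],0.2],[-1,[0,0,0],0.4],[-1,[0,0,0],0.4]]' >/dev/null && python3 m.py && python3 -m creep '[[-1,[0,0,0],0.2],[-1,[0,0,0],0.4],[-1,[0,0,0],0.4]]' >/dev/null && python3 m.py
```

```text
[-2.9  0.6  9.9] [0.1   0.771 0.   ] 0.793False
```

```bash
sed -i 's/sys.exit(\(.*\))$/sys.exit(int(\1))/' m.py
python3 -m creep '[[-1,[0,0,0],0.2],[-1,[0,0,0],0.4],[-1,[0,0,0],0.4]]' >/dev/null; python3 m.py && python3 -m creep '[[-1,[0,0,0],0.2],[-1,[0,0,0],0.4],[-1,[0,0,0],0.4]]' >/dev/null && python3 m.py && python3 -m creep '[[-1,[0,0,0],0.2],[-1,[0,0,0],0.4],[-1,[0,0,0],0.4]]' >/dev/null && python3 m.py && python3 -m creep '[[-1,[0,0,0],0.2],[-1,[0,0,0],0.4],[-1,[0,0,0],0.4]]' >/dev/null && python3 m.py && python3 -m creep '[[-1,[0,0,0],0.2],[-1,[0,0,0],0.4],[-1,[0,0,0],0.4]]' >/dev/null && python3 m.py && python3 -m creep '[[-1,[0,0,0],0.2],[-1,[0,0,0],0.4],[-1,[0,0,0],0.4]]' >/dev/null && python3 m.py
```

```text
[-2.6  0.8  9. ] [0.118 0.755 0.041] 0.758
[-2.7  0.6  8.4] [0.222 0.816 0.063] 0.723
[-1.8  0.8  9.4] [0.157 0.828 0.084] 0.688
[-3.2  0.4  9.5] [0.2   0.798 0.071] 0.653
[-3.1  1.5  9.7] [0.17  0.812 0.007] 0.618
[-2.6  0.7  9.8] [ 0.244  0.872 -0.001] 0.583
```

```bash
python3 -m creep '[[-1,[0,0,0],0],[-1,[0,0,0],0]]' >/dev/null; python3 m.py && python3 -m creep '[[-1,[0,0,0],0.3],[-1,[0,0,0],0.3]]' >/dev/null && python3 m.py && python3 -m creep '[[-1,[0,0,0],0.3],[-1,[0,0,0],0.3]]' >/dev/null && python3 m.py && python3 -m creep '[[-1,[0,0,0],0.3],[-1,[0,0,0],0.3]]' >/dev/null && python3 m.py && python3 -m creep '[[-1,[0,0,0],0.3],[-1,[0,0,0],0.3]]' >/dev/null && python3 m.py && python3 -m creep '[[-1,[0,0,0],0.3],[-1,[0,0,0],0.3]]' >/dev/null && python3 m.py&& python3 -m creep '[[-1,[0,0,0],0.3],[-1,[0,0,0],0.3]]' >/dev/null && python3 m.py; python3 -c "
from h import *
snap('wrist','w3.png')"
```

```text
[-2.8  1.9  9.3] [0.175 0.809 0.047] 0.584
[-2.7  1.1 10.3] [0.274 0.813 0.048] 0.557
[-3.9  1.5 10. ] [0.277 0.87  0.041] 0.53
[-3.4  0.4  8.9] [0.256 0.87  0.023] 0.504
[-2.   0.9  9.2] [0.325 0.795 0.141] 0.478
```

```bash
for i in 1; do python3 -m creep '[[-1,[0,0,0],0]]' >/dev/null; python3 m.py;  python3 -m creep '[[-1,[0,0,0],0]]' >/dev/null; python3 m.py; python3 -m creep '[[-1,[0,0,0],0]]' >/dev/null; python3 m.py; done
```

```text
[-3.2  1.1  9. ] [0.348 0.744 0.065] 0.479
[-2.1  0.9  8.9] [0.246 0.725 0.037] 0.479
[-3.5  1.4  9.1] [0.23  0.745 0.088] 0.479
```

View pics/w3.png

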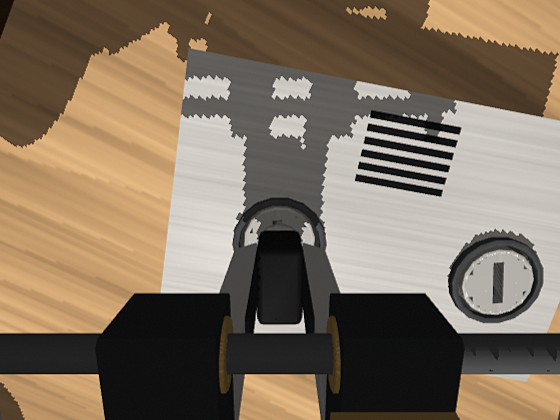

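The wrist view shows the key seated in the stud at (280,235), and the handle still square in the fingers. The torque is only at friction level, about 0.06 Nm, so I'm turning on in small steps and averaging the readings.

```bash
cat > m.py <<'E'
from h import *
import sys
a=[]
for i in range(3):
    s=manip.read_state();a.append(s['moment'][2]); manip.camera('top')
m=np.mean(a); print(s['wrist_force'].round(1),m.round(3),s['eef_rot'][2].round(3)); sys.exit(int(m>0.11))
E
python3 -m creep '[[-1,[0,0,0],0.3],[-1,[0,0,0],0.3]]' >/dev/null; python3 m.py && python3 -m creep '[[-1,[0,0,0],0.3],[-1,[0,0,0],0.3]]' >/dev/null && python3 m.py && python3 -m creep '[[-1,[0,0,0],0.3],[-1,[0,0,0],0.3]]' >/dev/null && python3 m.py && python3 -m creep '[[-1,[0,0,0],0.3],[-1,[0,0,0],0.3]]' >/dev/null && python3 m.py && python3 -m creep '[[-1,[0,0,0],0.3],[-1,[0,0,0],0.3]]' >/dev/null && python3 m.py && python3 -m creep '[[-1,[0,0,0],0.3],[-1,[0,0,0],0.3]]' >/dev/null && python3 m.py
```

```text
[-2.6  2.  10.5] 0.111 0.453
```

```bash
python3 m.py; python3 -m creep '[[-1,[0,0,0],0.3],[-1,[0,0,0],0.3]]' >/dev/null; python3 m.py
```

```text
[-2.9  2.6 10.6] 0.156 0.453
[-3.5  1.4  8.7] 0.253 0.427
```

The torque now climbs steadily, reaching 0.25 Nm, so the stud is at its stop. I'll ease the torque off within the play and let the stud rise.

```bash
python3 -m creep '[[-1,[0,0,0],-0.4],[-1,[0,0,0],-0.7],[-1,[0,0,0],-0.7]]' >/dev/null; python3 m.py;  python3 -m creep '[[-1,[0,0,-0.1],0],[-1,[0,0,-0.2],0],[-1,[0,0,-0.3],0],[-1,[0,0,-0.4],0],[-1,[0,0,-0.5],0],[-1,[0,0,-0.6],0],[-1,[0,0,-0.7],0],[-1,[0,0,-0.8],0],[-1,[0,0,-0.8],0],[-1,[0,0,-0.8],0]]'; python3 m.py
```

```text
[-2.3  2.2  9.5] -0.01 0.488
clock: 16.65
eef_pos: [509.4, -90.1, 119.7]
eef_rot: [-3.141, 0.0, 0.488]
wrist_force: [1.0, -0.3, -1.5]
finger_gap: 19.4
finger_force: 45.0
[ 1.5 -1.4 -3. ] 0.03 0.488
```

```bash
python3 -m creep '[[-1,[0,0,-0.5],0],[-1,[0,0,-1],0],[-1,[0,0,-1.6],0],[-1,[0,0,-3],0],[-1,[0,0,-5],0],[-1,[0,0,-5],0],[-1,[0,0,-5],0]]'
python3 - <<'E'
from h import *
im,p=snap('wrist','w4.png'); s,ps=snap('scene','s4.png')
a=cv2.resize(im[170:245,230:330],(400,300),interpolation=cv2.INTER_CUBIC)
b=cv2.resize(s[95:170,200:300],(400,300),interpolation=cv2.INTER_CUBIC)
cv2.imwrite('pics/crop4.png',np.hstack([a,b])[:,:,::-1])
E
```

```text
clock: 17.5
eef_pos: [509.4, -90.0, 169.9]
eef_rot: [3.141, -0.0, 0.488]
wrist_force: [-1.0, -0.1, -1.2]
finger_gap: 19.7
finger_force: 45.0
```

View pics/crop4.png

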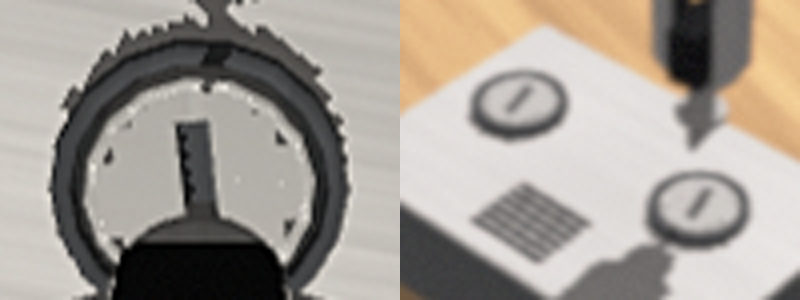

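The slot lags the key by about 4°, which matches the play, and the stud looks as flush as its twin. I'll check its height numerically against the twin.

Run:
```python
from h import *
s=cv2.imread('pics/s4.png'); g=cv2.GaussianBlur(cv2.cvtColor(s,cv2.COLOR_BGR2GRAY),(0,0),.6)
for n,(u,v) in {'twin':(229.5,121),'stud':(274.5,147)}.items():
    u0,v0=int(u)-17,int(v)-14; c=cv2.resize(g[v0:v0+29,u0:u0+35],None,fx=8,fy=8,interpolation=cv2.INTER_CUBIC)
    for t in(110,125,140):
        b=(c>t).astype(np.uint8); cs,_=cv2.findContours(b,cv2.RETR_CCOMP,cv2.CHAIN_APPROX_NONE)
        out=[]
        for k in cs:
            if cv2.contourArea(k)>3000:
                e=cv2.fitEllipse(cv2.convexHull(k)); out.append([round(e[0][0]/8+u0,2),round(e[0][1]/8+v0,2),round(e[1][0]/8,1),round(e[1][1]/8,1)])
        print(n,t,out)
p=manip.camera_params('scene')
for z in (79,76,72.5,70): print(z,pj(p,[(509.5,-90,z)]))
```

```text
Traceback (most recent call last):
cv2.error: OpenCV(4.12.0) /io/opencv/modules/imgproc/src/shapedescr.cpp:361: error: (-201:Incorrect size of input array) There should be at least 5 points to fit the ellipse in function 'fitEllipseNoDirect'
```

Run:
```python
from h import *
for f in('scene0.png','s4.png'):
  s=cv2.imread('pics/'+f); g=cv2.cvtColor(s,cv2.COLOR_BGR2GRAY)
  for n,(u,v) in {'twin':(230,121),'stud':(274.5,146)}.items():
    u0,v0=int(u)-20,int(v)-17; c=cv2.resize(g[v0:v0+35,u0:u0+41],None,fx=8,fy=8,interpolation=cv2.INTER_CUBIC)
    for t in(125,140):
        k,l,st,ce=cv2.connectedComponentsWithStats((c>t).astype(np.uint8))
        print(f,n,t,[(round(float(ce[i][0]/8+u0),1),round(float(ce[i][1]/8+v0),1),(st[i][2:4]/8).tolist()) for i in range(1,k) if st[i][4]>4000 and st[i][2]<300])
    print(g[int(v)-16:int(v)+18,int(u)-5].tolist())
```

```text
scene0.png twin 125 []
scene0.png twin 140 [(230.0, 120.1, [18.375, 11.5])]
[164, 169, 181, 193, 198, 200, 199, 182, 145, 119, 140, 164, 175, 177, 176, 174, 166, 165, 171, 162, 129, 89, 58, 67, 110, 161, 189, 197, 196, 196, 196, 194, 194, 191]
scene0.png stud 125 []
scene0.png stud 140 []
[193, 196, 199, 198, 201, 197, 193, 179, 157, 155, 167, 168, 158, 162, 173, 176, 176, 177, 173, 166, 139, 100, 80, 68, 54, 68, 110, 157, 189, 195, 197, 198, 197, 198]
s4.png twin 125 []
s4.png twin 140 []
[190, 194, 206, 221, 224, 226, 226, 212, 168, 135, 162, 190, 201, 202, 203, 201, 192, 191, 196, 187, 150, 104, 69, 78, 129, 185, 220, 224, 223, 222, 222, 223, 222, 220]
s4.png stud 125 []
s4.png stud 140 []
[222, 223, 224, 225, 225, 222, 221, 205, 169, 130, 152, 188, 201, 201, 200, 201, 202, 201, 205, 202, 192, 159, 115, 80, 61, 75, 128, 174, 201, 204, 212, 217, 222, 224]
```

The stud's brightness profile in the scene view now matches the flush twin's, so it has sprung up into its catch. Taking the key back to the stand.

```bash
python3 -m creep '[[-1,[2,-3,0],0.6],[-1,[4.5,-7,0],1.6],[-1,[7,-10.7,0],2.8],[-1,[9.5,-14.5,0],4],[-1,[12,-18.3,0],5],[-1,[13.8,-21.2,0],6],[-1,[14.86,-22.78,0],6],[-1,[14.86,-22.78,0],6],[-1,[14.86,-22.78,0],6],[-1,[14.86,-22.78,0],6],[-1,[14.86,-22.78,0],6]]'
python3 - <<'E'
from h import *
im,p=snap('wrist','w5.png'); s=manip.read_state(); print(s['eef_pos'],s['eef_rot'])
print('stand corners pred',pj(p,[(534+a,181+b,40) for a,b in((-40,-45),(-40,45),(40,-45),(40,45))]))
cv2.imwrite('pics/w5c.png',cv2.resize(im[120:300,180:380],None,fx=3,fy=3,interpolation=cv2.INTER_CUBIC)[:,:,::-1])
E
```

```text
clock: 18.7
eef_pos: [534.1, 179.8, 169.8]
eef_rot: [3.141, 0.0, -0.037]
wrist_force: [0.0, 0.4, -1.7]
finger_gap: 19.4
finger_force: 45.0
[534.10123318 179.97819461 169.91899356] [ 3.14154832e+00  7.03425926e-05 -3.69904775e-02]
stand corners pred [[334.0239047  249.49963515]
 [226.49988042 253.34035954]
 [333.8969082  153.14944489]
 [219.10305422 157.49713602]]
```

View pics/w5c.png

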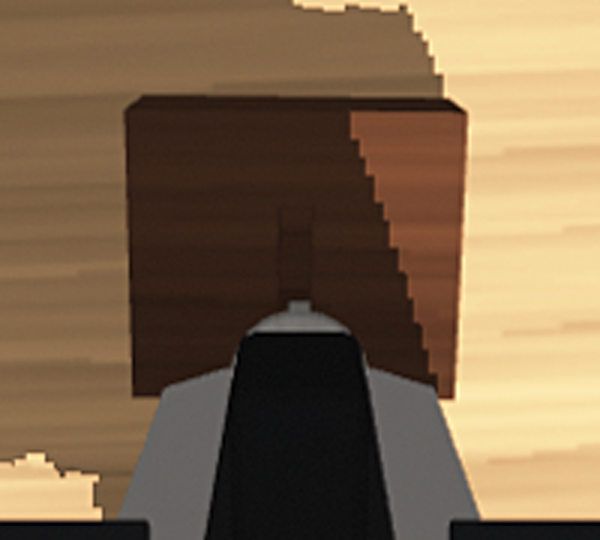

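The crop shows the stand square to the tool, with its hole centred at column 278.4 and the key at column 280. The key therefore needs about 1.1 mm more in +y and a hair in -x. Correcting and lowering.

```bash
python3 -m creep '[[-1,[-0.08,-0.11,2],0],[-1,[-0.08,-0.11,4.5],0],[-1,[-0.08,-0.11,6.5],0],[-1,[-0.08,-0.11,7.2],0],[-1,[-0.08,-0.11,7.5],0],[-1,[-0.08,-0.11,7.7],0],[-1,[-0.08,-0.11,7.9],0],[-1,[-0.08,-0.11,8.1],0],[-1,[-0.08,-0.11,8.3],0],[-1,[-0.08,-0.11,8.3],0],[-1,[-0.08,-0.11,8.3],0]]'
```

```text
clock: 19.85
eef_pos: [533.3, 181.9, 87.1]
eef_rot: [-3.142, -0.0, -0.036]
wrist_force: [0.3, 0.5, -0.9]
finger_gap: 19.8
finger_force: 45.0
```

The key is in the hole with no contact force. Lowering it to its seat and releasing.

```bash
python3 -m creep '[[-1,[0,0,0.3],0],[-1,[0,0,0.6],0],[-1,[0,0,0.8],0],[-1,[0,0,0.9],0],[-1,[0,0,0.97],0],[-1,[0,0,0.97],0],[-1,[0,0,0.97],0]]'
python3 -m creep '[[-0.4,[0,0,0],0],[-0.2,[0,0,0],0],[0,[0,0,0],0],[0,[0,0,0],0],[0,[0,0,0],0],[0,[0,0,0],0]]'
python3 -m creep '[[0,[0,0,-2],0],[0,[0,0,-5],0],[0,[0,0,-9],0],[0,[0,0,-13],0],[0,[0,0,-13],0],[0,[0,0,-13],0],[0,[0,0,-13],0],[0,[0,0,-13],0]]'
python3 - <<'E'
from h import *
w,p=snap('wrist','w6.png'); s,_=snap('scene','s6.png')
print(pj(p,[(534,181,96)]))
a=cv2.resize(w[100:300,180:380],(400,400)); b=cv2.resize(s[210:310,290:390],(400,400))
cv2.imwrite('pics/c6.png',np.hstack([a,b])[:,:,::-1])
E
```

```text
clock: 20.55
eef_pos: [533.3, 181.9, 77.3]
eef_rot: [3.142, -0.0, -0.036]
wrist_force: [-0.0, -1.4, -1.5]
finger_gap: 19.6
finger_force: 45.0
clock: 21.15
eef_pos: [533.3, 182.0, 77.3]
eef_rot: [-3.142, -0.0, -0.036]
wrist_force: [0.0, 0.0, 0.4]
finger_gap: 46.9
finger_force: 0.0
clock: 21.95
eef_pos: [532.9, 181.8, 205.9]
eef_rot: [3.141, 0.002, -0.036]
wrist_force: [-0.2, 0.6, 0.2]
finger_gap: 47.1
finger_force: 0.0
[[280.77697426 209.16005056]]
```

View pics/c6.png

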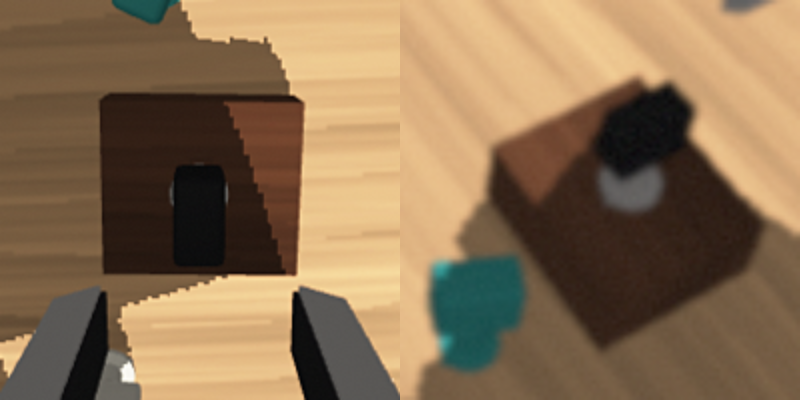

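The key stands upright in the middle of the stand, its shoulder on the block and its handle at crop (200,215), clear of the fingers. Handing in.

```bash
python3 -c "
from cell import manip
print(manip.sign_off())"
```

```text
the job is handed in; nothing more can be done
None
```

The stud was pressed, turned clockwise to its stop and looks flush in its catch, the key is back upright in its stand, and I handed the job in at about 22 s; the hand-in gave no verdict.

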